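Shut and latch the microscope accessory case

ROBOT

A 6-joint arm with a two-finger parallel gripper is mounted at the origin on a cart in front of the work surface, level with it; the furniture and walls round the work are solid. World frame = base frame: x ahead of the robot, y to its left, z up, the work surface at z = 0. Lengths are in m, angles in rad, forces in N, time in s.
With the tool pointing down it reaches from about 0.275 to 0.75 m from the base axis. Payload 10.2 kg.
Tool frame: the origin (TCP) lies at the very end of the fingers, on their centre line; the grasp point (between the pads) lies 19 mm behind it (manip.grasp_offset is the distance from the TCP to the grasp point, in m); z points along the fingers, y is the line along which they close (so a half turn about z gives the same grasp; the last joint's range is limited). The gripper opens to 88 mm and grips with 3 to 60 N. Pads are 18 mm wide; open, the fingers measure 123 mm over their backs; the gripper's body (75 mm by 187 mm) begins 45 mm behind the grasp point.
Start: joints at [1.083, 0.313, 1.498, -0, 1.331, -0.223], TCP at [0.137, 0.507, 0.239] pointing down, gripper open.
Joint ranges: [-2.94, 2.94], [-0.97, 2.17], [0.19, 2.56], [-1.23, 4.37], [0.02, 3.11], [-2.88, 2.88]. Speed limits (rad/s): [2.39, 2.39, 3.01, 3.14, 3.14, 3.14].

INTERFACE

Orientations are given as a unit quaternion [x, y, z, w].
In Python, from workcell import observe, vision, manip gives the robot as it stands. The module is installed in compiled form; this text tells all that it offers.
- The arm moves only by the shell command python3 -m jog 'ROWS' [FORCE]. ROWS is a JSON object of lists of equal length, an entry for each row: "grip": the closure, from -1 (fully open) to 1 (shut); "delta_pos": the shift along the tool's x, y, z in mm, a list of three; "yaw": the turn about the tool's z in rad. In form: {"grip": [grip, ...], "delta_pos": [[x, y, z], ...], "yaw": [yaw, ...]}. A call has 1 to 5 rows; each row shifts and turns the commanded pose from where the row before left it, along the tool's axes as they then stand; what a row does not reach is not made up. A row lasts 1/12 s, in which the tool goes at most 41.7 mm and 7.16 degrees, less where a joint would pass 70% of its speed; a pose out of reach is approached as far as the arm can. A call with a gripper value outside its range is refused whole. The fingers move at their own pace and stop on an object; FORCE is the grip in N (left out, the last holds). Time passes only in rows, so rows that do not move let the fingers close. It gives the time, the measured TCP pose, the force, the opening and the grip force at its end, in the units of the state.
- observe(): the state, without advancing time (a new reading comes with each control period).
- vision.grab_frame(name): name is "scene" or "top" or "wrist"; returns (picture, depth): 420x560x3 uint8, blue, green, red; 420x560 float32, m along the optical axis (not along the pixel's ray), 0 where there is no reading.
- vision.camera_model(name): a dict with "camera_matrix" (3x3 intrinsics, pixels), "T" (4x4, takes a point from camera to world coordinates); the wrist camera has in their place "mount" (4x4, takes a point from camera to tool coordinates, whose origin is the TCP and whose axes are the flange's). Camera axes: x right, y down, z forward; pixel columns grow to the right and rows downward; lengths in m; the calibration is good to about 2 mm. The wrist camera is an equidistant fisheye: a pixel r from the principal point sees the ray r / f radians off the axis. A picture is of the moment at which its call begins: read the wrist's pose just before it. camera_model takes no time and is no camera call.
- manip.hand_in(): hands the job in; it is judged then, once.
The state is a dict: "clock": time; "joint_pos": joint angles; "dq": joint speeds; "joint_torque": joint torques, N m; "ee_pos": TCP position; "ee_rot": TCP orientation; "force": force on the tool from outside, world axes, zero at the start; "ft_torque": the same for the moment, N m; "grip_width": finger opening in m; "finger_force": force on a finger pad.
Only numpy, scipy, OpenCV 4.12 (cv2) and the standard library are available. Lean on these libraries where they do the work, as an engineer would, in place of code of your own. Each camera call takes 0.05 s, during which the arm holds its last target. There are 200 camera calls.

TASK

The microscope's accessory case on the desk stands open with everything packed. Shut its lid, then swing the steel hasp on the lid's front edge down over the staple and press it until it snaps fully home, flat against the front of the case. Leave the small things lying beside the case where they are.

Things in the scene. Friction and masses are not known exactly. Their poses are not given: they have to be found in the camera images.
- case: Accessory case, black panels, aluminium edges; 120 mm deep (x), 210 mm wide (y), 100 mm high shut (body 68, lid 32). Fixed on the desk. Origin: centre of its underside, on the desk. Its x axis points from the front (staple, facing the robot) to the rear hinge, y to its left, z up. A small handle stands 8 mm out of its left (+y) end; foam inside holds an eyepiece, an objective case and a bottle.
- staple_tip (a point): Outer end of the staple: a steel post 10 mm wide, 16 mm high, standing 12 mm out of the case's front face at mid-width, its centre 51 mm above the desk, with a sprung ball in each flank. Frame parallel to the case's.
- lid (a joint): Angle of the lid about its rear hinge: 0 shut, 1.57 upright. A stiff friction hinge holds it at any angle; about 1 to 4 N at its front edge closes it. The lid is a tray 120 mm deep, 210 mm wide, 32 mm high; its flat outer top can be pushed on either side of the 60 mm wide hasp strap at mid-width.
- lid_hinge (a point): Middle of the lid's hinge axis: along the rear upper edge of the case body, 62 mm behind the case's centre, 68 mm above the desk. The axis is the case's y axis; this frame is parallel to the case's.
- lid_edge (a point): Middle of the front top edge of the lid (outer side), 122 mm forward of the hinge axis and 32 mm above it when shut.
- hasp (a joint): Angle of the hasp about its pin on the lid's front: 0 flat on the front of the shut case, home over the staple; 1.57 square out from the lid's front; larger folds further up. A stiff hinge (0.03 N m) holds it anywhere. From about 0.2 it snaps past the staple's sprung balls (about 5 to 7 N at the lip), then springs to 0 and stays. With the lid not fully shut it meets the staple and cannot go home.
- hasp_pin (a point): Middle of the hasp's hinge pin: 4 mm in front of the lid's front face, 20 mm above the lid's lower rim (88 mm above the desk when shut). It moves with the lid and its frame is that of the lid; the pin runs along the case's y axis.
- hasp_lip (a point): Middle of the curled lip, a 7 mm thick, 60 mm wide rounded bar along the hasp's free end, 56.5 mm from the pin along the hasp and 6.5 mm out of its plane. Home, it lies 31 mm above the desk, 10.5 mm in front of the case's front face, its front 2 mm further out than the staple. The hasp is a steel plate 3 mm thick, 60 mm wide, with a 16 mm wide slot.
- marker: Whiteboard marker, 128 mm long, 17 mm thick, lying left of the case, about fore and aft. Origin: centre of its underside. Bystander.
- tally: Hand tally counter, 74x52x26 mm, lying well to the left of the case. Origin: centre of its underside. Bystander.
- coverslip_box: Small white box of cover glasses, 29x29x20 mm, to the left of the case and towards its front. Origin: centre of its underside. Bystander.
- tweezer: Steel tweezers, 118x12x10 mm, lying right of the case, about fore and aft. Origin: centre of its underside. Bystander.
- rubber_block: Eraser in a sleeve, 46x22x13 mm, right of the case and towards its rear. Origin: centre of its underside. Bystander.
- microscope: Microscope at the left end of the desk, 461 mm deep (x), 226 mm wide (y), 549 mm tall, always in the same place: about x 0.30 to 0.80, y 0.43 to 0.68. Origin: on the desk under it. Not part of the job; the arm starts close to its front, so draw back to the right before reaching forward.

How it is judged:
On the way, in this order (a step that is already met when the one before it is completed fails the run):
1. the lid is shut (value of joint lid below 0.05 rad), for 0.2 s.
2. the hasp is home over the staple, with the lid still shut (value of joint lid below 0.05 rad and value of joint hasp below 0.08 rad), for 0.2 s.
At the end, for the whole second after the job is handed in: The lid is shut (within 0.05 rad) and the hasp is snapped home over the staple (within 0.08 rad of flat) (all of step 2); the robot touches nothing.
It fails at once if a thing beside the case is shifted by more than 40 mm (distance of any of marker, tally, coverslip_box, tweezer, rubber_block from where it was at the start of the episode above 0.04 m).
It also fails if it takes over 48 s, if anything falls off the work surface, if the arm or the gripper's body presses on something with over 40 N, if the wrist force passes 120 N, or if a joint passes its speed limit or range.

## Working session

There is one attempt and no reset: what is moved stays moved. The work goes in short steps, Python scripts to look and compute and a shell command to move; the robot and the scene stay as the last step left them, time stands still between calls to the robot, and variables do not carry over. Pictures are saved under pics/ and viewed, at most 10 in all, crops included, and the job is handed in when it is done.

```bash
mkdir -p pics
cat > h.py <<'E'
import numpy as np, cv2
from workcell import observe, vision, manip
def cloud(n):
    im,d=vision.grab_frame(n); m=vision.camera_model(n); K=np.array(m["camera_matrix"]); T=np.array(m["T"])
    v,u=np.mgrid[:420,:560]
    P=np.stack([(u-K[0,2])/K[0,0]*d,(v-K[1,2])/K[1,1]*d,d],-1)@T[:3,:3].T+T[:3,3]
    P[d==0]=np.nan
    return im,P
E
python3 - <<'E'
from h import *
o=observe(); print(o["clock"],o["ee_pos"],o["ee_rot"],o["force"])
ims=[]
for n in("scene","top"):
    im,P=cloud(n); cv2.imwrite(f"pics/{n}0.png",im); np.save(n+"P.npy",P); print(n,np.array(vision.camera_model(n)["T"]).round(3))
E
```

```text
0.0 [0.13729759 0.50647808 0.23816655] [ 1.32026741e-01  9.91245946e-01 -6.04058073e-04 -2.22702755e-04] [ 0.03662836 -0.20487888 -0.1209887 ]
scene [[ 0.799 -0.251  0.547  0.047]
 [-0.602 -0.318  0.733 -0.581]
 [-0.01  -0.914 -0.405  0.512]
 [ 0.     0.     0.     1.   ]]
top [[ 0.03  -0.996  0.082  0.503]
 [-0.999 -0.031 -0.02   0.182]
 [ 0.023 -0.081 -0.996  1.251]
 [ 0.     0.     0.     1.   ]]
```

View pics/scene0.png

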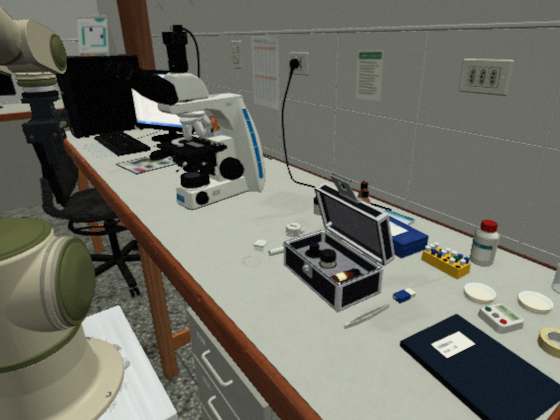

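View pics/top0.png

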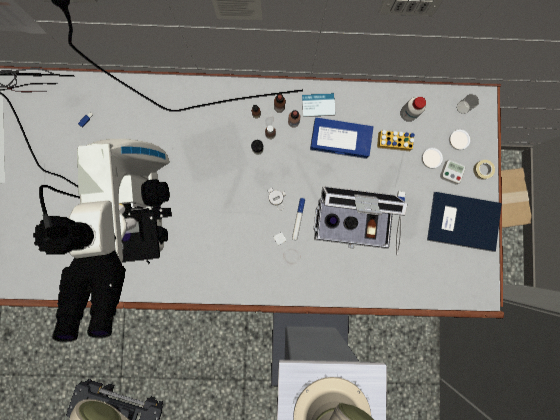

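The scene view shows the case at about (340,260), its lid a little past upright and the hasp folded out behind the lid's top at (345,188). In the top view the case is at (352,222), the marker at (299,218), the tweezers at (399,232) and the eraser at (402,196). Next I'll measure from depth.

Run:
```python
import numpy as np,cv2
P=np.load("topP.npy"); S=np.load("sceneP.npy")
for n,Q in(("top",P),("scene",S)):
    R=Q[150:320,250:450].reshape(-1,3) if n=="scene" else Q[170:260,305:415].reshape(-1,3)
    desk=R[np.abs(R[:,2])<.012]; print(n,"desk z",np.median(desk[:,2]))
    m=(R[:,2]>.060)&(R[:,2]<.073); B=R[m].astype(np.float32)
    r=cv2.minAreaRect(B[:,:2]*1000); print("rim rect",r, len(B), cv2.boxPoints(r).round(0).tolist())
    L=R[R[:,2]>.085]; 
    print("lid extents",np.nanpercentile(L,[1,50,99],axis=0).round(3).tolist())
    for z in np.arange(.08,.26,.015):
        s=L[np.abs(L[:,2]-z)<.0075]
        if len(s)>3: print(round(z,3),len(s),np.percentile(s,[2,50,98],axis=0).round(3)[:,:2].tolist())
for n in("scene","top"):
    im=cv2.imread(f"pics/{n}0.png")
    c=im[165:315,270:410] if n=="scene" else im[170:260,290:420]
    cv2.imwrite(f"pics/{n}c.png",cv2.resize(c,None,fx=5 if n=="top" else 4,fy=5 if n=="top" else 4,interpolation=cv2.INTER_CUBIC))
```

```text
top desk z 0.0008614163647588935
rim rect ((551.407958984375, -43.28521728515625), (220.07803344726562, 119.27621459960938), 79.19937133789062) 506 [[472.0, -140.0], [589.0, -163.0], [631.0, 54.0], [513.0, 76.0]]
lid extents [[0.578, -0.153, 0.088], [0.611, -0.045, 0.19], [0.655, 0.054, 0.251]]
0.08 15 [[0.643, -0.153], [0.651, -0.057], [0.66, 0.047]]
0.095 64 [[0.638, -0.152], [0.649, -0.043], [0.659, 0.052]]
0.11 69 [[0.632, -0.151], [0.644, -0.043], [0.654, 0.053]]
0.125 79 [[0.623, -0.152], [0.64, -0.037], [0.649, 0.054]]
0.14 73 [[0.624, -0.15], [0.635, -0.043], [0.645, 0.054]]
0.155 67 [[0.614, -0.148], [0.632, -0.015], [0.641, 0.055]]
0.17 75 [[0.616, -0.15], [0.626, -0.052], [0.636, 0.054]]
0.185 580 [[0.582, -0.151], [0.602, -0.024], [0.629, 0.054]]
0.2 405 [[0.597, -0.149], [0.612, -0.048], [0.625, 0.051]]
0.215 71 [[0.59, -0.077], [0.596, -0.052], [0.602, -0.021]]
0.23 24 [[0.586, -0.076], [0.589, -0.037], [0.592, -0.018]]
0.245 94 [[0.576, -0.074], [0.58, -0.047], [0.587, -0.019]]
scene desk z -0.001186111684651936
rim rect ((754.2952880859375, 275.593505859375), (866.456
[... 217 characters left out ...]
[[0.613, -0.158], [1.011, 0.097], [1.016, 0.546]]
0.095 1037 [[0.611, -0.157], [1.01, 0.07], [1.016, 0.529]]
0.11 992 [[0.606, -0.157], [1.01, 0.05], [1.016, 0.514]]
0.125 947 [[0.6, -0.157], [1.01, 0.047], [1.016, 0.515]]
0.14 902 [[0.595, -0.156], [1.009, 0.039], [1.016, 0.516]]
0.155 827 [[0.59, -0.156], [1.007, 0.024], [1.016, 0.514]]
0.17 490 [[0.583, -0.156], [1.011, 0.04], [1.016, 0.211]]
0.185 1077 [[0.58, -0.155], [0.602, -0.035], [1.015, 0.134]]
0.2 330 [[0.595, -0.144], [1.009, -0.019], [1.015, 0.088]]
0.215 147 [[0.584, -0.078], [0.595, -0.028], [1.016, 0.024]]
0.23 72 [[0.575, -0.078], [0.58, -0.055], [0.587, -0.019]]
0.245 123 [[0.573, -0.076], [0.577, -0.051], [0.582, -0.021]]
```

View pics/scenec.png

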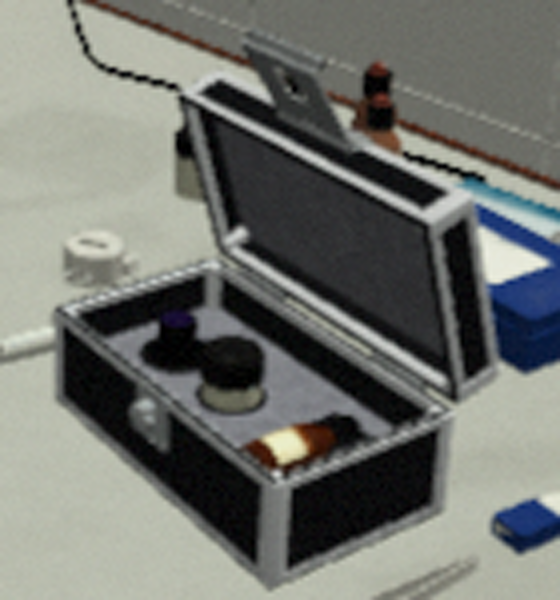

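View pics/topc.png

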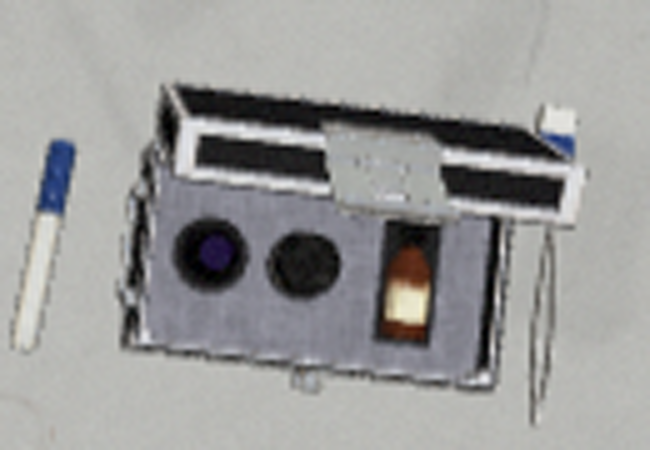

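The crops confirm the lid is open about 1.3 rad. The hasp stands roughly square out from the lid front, and the staple is at top pixel (351,246). The rim rectangle was skewed by outliers, so I'll refit the case's yaw and pose with line fits.

Run:
```python
import numpy as np,cv2
P=np.load("topP.npy")
R=P[170:260,305:415]
# front edge: lowest rim pixel in each column
pts=[]
for c in range(R.shape[1]):
    q=R[:,c]; m=np.where((q[:,2]>.06)&(q[:,2]<.075))[0]
    if len(m): 
        p=q[m[-1]]; 
        if p[0]<.55: pts.append(p)
pts=np.array(pts)
for k in range(4):
    a,b=np.polyfit(pts[:,1],pts[:,0],1); r=pts[:,0]-a*pts[:,1]-b; pts=pts[np.abs(r)<max(.003,1.5*r.std())]
print("front edge yaw deg",-np.degrees(np.arctan(a)),"x at y0",b,len(pts),"rms",r.std(),"y range",pts[:,1].min(),pts[:,1].max())
yaw=-np.arctan(a); ex=np.array([np.cos(yaw),np.sin(yaw)]); ey=np.array([-ex[1],ex[0]])
A=R.reshape(-1,3); 
# lid front edge (z>.18) line yaw and lid y extents
L=A[(A[:,2]>.175)&(A[:,2]<.208)]; yl=L[:,:2]@ey
print("lid y' ext",np.percentile(yl,[0.5,1,99,99.5]))
f=pts[:,:2].mean(0)@ex; yc=(np.percentile(yl,.7)+np.percentile(yl,99.3))/2
print("front face s",f,"yc",yc,"centre",(f+.06)*ex+yc*ey)
# lid outer plane in case frame from low points
o=(f+.06)*ex+yc*ey
s=(A[:,:2]-o)@ex; t=(A[:,:2]-o)@ey
for z in np.arange(.09,.26,.01):
    m=np.abs(A[:,2]-z)<.005
    if m.sum()>4: print(round(z,3),m.sum(),"x'",np.percentile(s[m],[2,50,98]).round(3),"y'",np.percentile(t[m],[2,98]).round(3))
st=P[242:249,347:356].reshape(-1,3); st=st[(st[:,2]>.04)&(st[:,2]<.066)]
print("staple case-frame",np.c_[(st[:,:2]-o)@ex,(st[:,:2]-o)@ey,st[:,2]].mean(0) if len(st) else None)
```

```text
front edge yaw deg -5.28507899340958 x at y0 0.5064002181564825 66 rms 0.0008027182820099022 y range -0.1434354935155006 0.06313221317399803
lid y' ext [-0.09802572 -0.09730372  0.11062666  0.11164002]
front face s 0.5042473688507764 yc 0.006968440059434235 centre [ 0.56249047 -0.04503473]
0.09 48 x' [0.076 0.088 0.09 ] y' [-0.098  0.105]
0.1 47 x' [0.066 0.085 0.087] y' [-0.101  0.104]
0.11 41 x' [0.059 0.082 0.084] y' [-0.101  0.104]
0.12 51 x' [0.05  0.079 0.081] y' [-0.089  0.105]
0.13 50 x' [0.074 0.077 0.078] y' [-0.102  0.103]
0.14 52 x' [0.05  0.073 0.075] y' [-0.101  0.104]
0.15 53 x' [0.041 0.07  0.072] y' [-0.091  0.105]
0.16 40 x' [0.05  0.067 0.069] y' [-0.099  0.104]
0.17 44 x' [0.042 0.064 0.066] y' [-0.102  0.104]
0.18 90 x' [0.027 0.061 0.064] y' [-0.1    0.105]
0.19 683 x' [0.027 0.042 0.059] y' [-0.103  0.102]
0.2 214 x' [0.04  0.051 0.058] y' [-0.096  0.1  ]
0.21 53 x' [0.032 0.036 0.04 ] y' [-0.029  0.027]
0.22 41 x' [0.027 0.031 0.034] y' [-0.03   0.028]
0.23 14 x' [0.023 0.026 0.028] y' [-0.021  0.029]
0.24 22 x' [0.014 0.015 0.022] y' [-0.027  0.029]
0.25 76 x' [0.015 0.019 0.023] y' [-0.028  0.027]
staple case-frame [-6.56884786e-02  2.36192654e-05  5.82737828e-02]
```

```bash
python3 -m jog '{"grip":[1,1,1,1,1],"delta_pos":[[0,-25,-25],[0,-25,-25],[0,-38,0],[-10,-38,0],[-10,-38,0]],"yaw":[-0.087,-0.086,0,0,0]}' 20
cat >> h.py <<'E'
yaw=np.radians(-5.3); EX=np.array([np.cos(yaw),np.sin(yaw)]); EY=np.array([-EX[1],EX[0]]); O=np.array([.5625,-.045])
def st():
    o=observe(); p=np.array(o["ee_pos"]); d=p[:2]-O
    from scipy.spatial.transform import Rotation as Ro
    ty=Ro.from_quat(o["ee_rot"]).as_matrix()[:2,1]
    print("t %.2f case mm"%o["clock"],np.round([d@EX*1e3,d@EY*1e3,p[2]*1e3],1),"yaw err",round(float(np.arctan2(ty@EX,ty@EY)),3),"F",np.round(o["force"],1),"w",round(o["grip_width"],3))
if __name__=="__main__": st()
E
python3 h.py
```

```text
clock: 0.52
ee_pos: [0.1352, 0.341, 0.2885]
ee_rot: [0.045, 0.999, -0.0, 0.0]
force: [1.5, -0.1, 0.5]
grip_width: 0.0567
finger_force: 0.0
t 0.52 case mm [-461.1  344.9  288.5] yaw err -0.003 F [ 1.5 -0.1  0.5] w 0.057
```

```bash
R='x'; python3 -m jog '{"grip":[1,1,1,1,1],"delta_pos":[[-20,-35,0],[-20,-35,0],[-20,-35,0],[-20,-35,0],[-25,-32,0]],"yaw":[0,0,0,0,0]}' >/dev/null; python3 -m jog '{"grip":[1,1,1,1,1],"delta_pos":[[-25,-32,0],[-35,-20,0],[-38,-15,0],[-40,-10,0],[-40,-10,0]],"yaw":[0,0,0,0,0]}' >/dev/null;  python3 -m jog '{"grip":[1,1,1,1,1],"delta_pos":[[-40,-5,0],[-40,0,0],[-40,0,0],[-40,0,0],[-40,0,0]],"yaw":[0,0,0,0,0]}'; python3 h.py
```

```text
clock: 1.77
ee_pos: [0.5906, 0.0432, 0.288]
ee_rot: [0.046, 0.999, 0.0, -0.0]
force: [0.8, -0.2, 0.8]
grip_width: 0.0007
finger_force: 0.0
t 1.77 case mm [ 19.8  90.4 288. ] yaw err -0.001 F [ 0.8 -0.2  0.8] w 0.001
```

```bash
python3 -m jog '{"grip":[1,1,1,1,1],"delta_pos":[[-35,-12,0],[-35,-12,0],[0,0,0],[0,0,0],[0,0,0]],"yaw":[0,0,0,0,0]}' >/dev/null; python3 h.py
```

```text
t 2.18 case mm [ 87.7  66.7 288.4] yaw err -0.001 F [-0.4 -0.3  0. ] w 0.0
```

```bash
python3 -m jog '{"grip":[1,1,1,1,1],"delta_pos":[[-18,0,0],[0,0,40],[0,0,40],[0,0,35],[0,0,0]],"yaw":[0,0,0,0,0]}' >/dev/null; python3 h.py; python3 -m jog '{"grip":[1,1,1,1,1],"delta_pos":[[10,0,0],[10,0,0],[10,0,0],[10,0,0],[10,0,0]],"yaw":[0,0,0,0,0]}' >/dev/null; python3 h.py
```

```text
t 2.60 case mm [102.5  67.3 167.6] yaw err -0.001 F [-0.2  0.1 -0.4] w 0.0
t 3.02 case mm [ 56.2  66.9 177.3] yaw err -0.001 F [ 2.4  0.5 -1.2] w 0.001
```

```bash
python3 -m jog '{"grip":[1,1,1,1,1],"delta_pos":[[10,0,12],[20,0,9],[15,0,6],[10,0,5],[10,0,7]],"yaw":[0,0,0,0,0]}' >/dev/null; python3 h.py;python3 -m jog '{"grip":[1,1,1,1,1],"delta_pos":[[10,0,7],[7,0,8],[5,0,8],[3,0,8],[0,0,6]],"yaw":[0,0,0,0,0]}' >/dev/null; python3 h.py
```

```text
t 3.43 case mm [ -8.7  66.8 138.3] yaw err -0.001 F [1.6 0.1 1.3] w 0.0
t 3.85 case mm [-34.   66.7  99.6] yaw err -0.001 F [-35.    6.5  95.6] w 0.001
```

```bash
python3 -m jog '{"grip":[1,1],"delta_pos":[[0,0,-4],[0,0,0]],"yaw":[0,0]}' >/dev/null; python3 h.py; python3 -m jog '{"grip":[1,1,1],"delta_pos":[[0,0,-30],[0,0,-30],[0,0,-30]],"yaw":[0,0,0]}' >/dev/null; python3 h.py
python3 - <<'E'
from h import *
im,P=cloud("scene"); im2,P2=cloud("top")
def lk(c,f): return cv2.resize(c,(400,300),interpolation=cv2.INTER_CUBIC)
cv2.imwrite("pics/shut.png",np.hstack([lk(im[190:310,270:430],4),lk(im2[165:270,285:425],4)]))
for n,Q in(("s",P[190:310,270:430]),("t",P2[165:270,285:425])):
    A=Q.reshape(-1,3); s=(A[:,:2]-O)@EX; t=(A[:,:2]-O)@EY; z=A[:,2]
    for a,b in((-.09,-.05),(-.02,0.),(.0,.02),(.05,.09)):
        for c,d in((-.045,-.03),(-.01,.01),(.03,.05)):
            m=(t>a)&(t<b)&(s>c)&(s<d)&(z<.15)
            if m.sum()>3:print(n,(a,b),(c,d),m.sum(),np.median(z[m]).round(4))
    m=(abs(t)<.035)&(s<-.066)&(s>-.15)&(z>.03)&(z<.2)
    for w in np.arange(-.14,-.06,.01):
        k=m&(s>w)&(s<w+.01)
        if k.sum()>2: print(n,"hasp",w.round(2),k.sum(),np.percentile(z[k],[5,50,95]).round(3),np.percentile(t[k],[5,95]).round(3))
E
```

```text
t 4.02 case mm [-33.1  66.4 103.1] yaw err -0.001 F [-0.  -0.5 -0.1] w 0.0
t 4.27 case mm [-33.9  66.4 192.9] yaw err -0.001 F [ 0.3 -0.5 -0.1] w 0.0
s (-0.09, -0.05) (-0.045, -0.03) 81 0.0991
s (-0.09, -0.05) (-0.01, 0.01) 99 0.0991
s (-0.09, -0.05) (0.03, 0.05) 90 0.099
s (-0.02, 0.0) (-0.045, -0.03) 27 0.101
s (-0.02, 0.0) (-0.01, 0.01) 43 0.099
s (-0.02, 0.0) (0.03, 0.05) 36 0.099
s (0.0, 0.02) (-0.045, -0.03) 24 0.1012
s (0.0, 0.02) (-0.01, 0.01) 35 0.0989
s (0.0, 0.02) (0.03, 0.05) 37 0.0988
s (0.05, 0.09) (-0.045, -0.03) 52 0.0988
s (0.05, 0.09) (-0.01, 0.01) 70 0.0988
s (0.05, 0.09) (0.03, 0.05) 61 0.0986
s hasp -0.13 67 [0.077 0.081 0.082] [-0.029  0.022]
s hasp -0.12 48 [0.074 0.075 0.077] [-0.03   0.021]
s hasp -0.11 77 [0.075 0.078 0.08 ] [-0.031  0.027]
s hasp -0.1 73 [0.078 0.081 0.082] [-0.03   0.025]
s hasp -0.09 89 [0.081 0.083 0.085] [-0.03   0.024]
s hasp -0.08 119 [0.049 0.086 0.089] [-0.029  0.026]
s hasp -0.07 52 [0.052 0.089 0.092] [-0.029  0.021]
t (-0.09, -0.05) (0.03, 0.05) 26 0.1007
t (-0.02, 0.0) (0.03, 0.05) 10 0.1006
t (0.0, 0.02) (0.03, 0.05) 7 0.1015
t (0.05, 0.09) (0.03, 0.05) 7 0.1024
t hasp -0.12 64 [0.073 0.077 0.083] [-0.029  0.024]
t hasp -0.11 56 [0.074 0.079 0.082] [-0.029  0.026]
t hasp -0.1 57 [0.08  0.082 0.087] [-0.028  0.027]
t hasp -0.09 75 [0.081 0.085 0.089] [-0.028  0.026]
t hasp -0.08 35 [0.084 0.087 0.09 ] [-0.025  0.026]
```

View pics/shut.png

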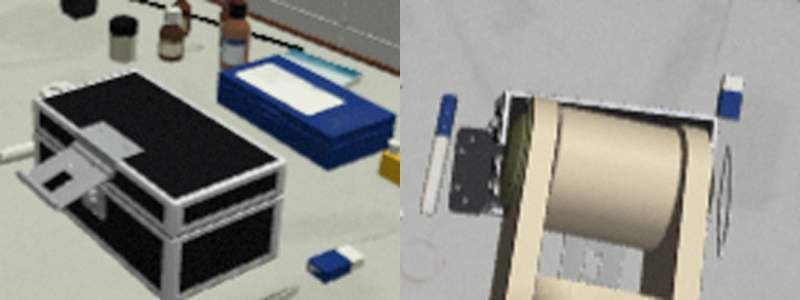

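The lid is shut: its top reads flat at 0.100 m all over. The hasp sticks out with its lip near x' = -125 mm, at crop pixel (45,190). Next I swing it down at y' = +24 mm, clear of the staple.

```bash
python3 -m jog '{"grip":[1,1,1,1,1],"delta_pos":[[33,-21,0],[33,-21,0],[0,0,38],[0,0,35],[0,0,0]],"yaw":[0,0,0,0,0]}' >/dev/null; python3 h.py; python3 -m jog '{"grip":[1,1,1,1,1],"delta_pos":[[0,0,10],[0,0,10],[0,0,10],[0,0,10],[0,0,10]],"yaw":[0,0,0,0,0]}' >/dev/null; python3 h.py
```

```text
t 4.78 case mm [-103.1   24.6  113.9] yaw err 0.0 F [ 0.2  1.2 -0.2] w 0.0
t 5.20 case mm [-98.9  24.4  69.2] yaw err -0.001 F [-0.1  0.3  0.8] w 0.0
```

```bash
python3 -m jog '{"grip":[1,1,1,1,1],"delta_pos":[[0,0,5],[0,0,5],[0,0,4],[0,0,2],[0,0,0]],"yaw":[0,0,0,0,0]}' >/dev/null; python3 h.py; python3 -m jog '{"grip":[1,1,1,1],"delta_pos":[[-3,0,0],[-3,0,0],[-3,0,0],[0,0,0]],"yaw":[0,0,0,0]}' >/dev/null; python3 h.py
```

```text
t 5.62 case mm [-99.9  24.4  52.6] yaw err -0.001 F [-0.3  0.1 -0.2] w 0.0
t 5.95 case mm [-90.2  24.3  52.9] yaw err -0.001 F [-1.1  0.4 -0.9] w 0.001
```

```bash
python3 -m jog '{"grip":[1,1,1,1],"delta_pos":[[0,0,4],[0,0,3],[0,0,0],[0,0,0]],"yaw":[0,0,0,0]}' >/dev/null; python3 h.py; python3 -m jog '{"grip":[1,1,1,1],"delta_pos":[[-3,0,0],[-2,0,0],[-2,0,0],[0,0,0]],"yaw":[0,0,0,0]}' >/dev/null; python3 h.py; python3 -m jog '{"grip":[1,1,1,1],"delta_pos":[[-1,0,0],[-1,0,0],[-1,0,0],[0,0,0]],"yaw":[0,0,0,0]}' >/dev/null; python3 h.py
```

```text
t 6.28 case mm [-91.   24.4  45.5] yaw err -0.001 F [0.1 0.1 0.3] w 0.0
t 6.62 case mm [-83.8  24.4  45.7] yaw err -0.001 F [-0.9 -0.4 -0.1] w 0.001
t 6.95 case mm [-82.2  24.4  45.3] yaw err -0.001 F [-7.2 -1.1  0.2] w 0.001
```

```bash
for i in 1 2; do python3 -m jog '{"grip":[1,1,1],"delta_pos":[[-1,0,0],[-1,0,0],[0,0,0]],"yaw":[0,0,0]}' >/dev/null; python3 h.py; done
```

```text
t 7.20 case mm [-79.   24.4  45.6] yaw err -0.001 F [ 0.3  0.2 -0.4] w 0.0
t 7.45 case mm [-76.2  24.3  46. ] yaw err -0.001 F [-0.3 -0.1  0.1] w 0.0
```

The force fell from 7 N to 0, so the hasp has snapped past the balls. I'll press on until it touches, then back off and look.

```bash
python3 -m jog '{"grip":[1,1,1],"delta_pos":[[-1,0,0],[-1,0,0],[0,0,0]],"yaw":[0,0,0]}' >/dev/null; python3 h.py; python3 -m jog '{"grip":[1,1,1,1,1],"delta_pos":[[15,0,0],[30,0,0],[40,0,0],[20,0,-20],[0,0,-35]],"yaw":[0,0,0,0,0]}' >/dev/null; python3 -m jog '{"grip":[1,1,1,1,1],"delta_pos":[[10,20,-35],[10,30,-25],[10,35,0],[0,0,0],[0,0,0]],"yaw":[0,0,0,0,0]}' >/dev/null; python3 h.py
python3 - <<'E'
from h import *
im,P=cloud("scene"); im2,P2=cloud("top")
def lk(c): return cv2.resize(c,(400,300),interpolation=cv2.INTER_CUBIC)
cv2.imwrite("pics/home.png",np.hstack([lk(im[200:300,270:404]),lk(im2[165:270,285:425])]))
A=P[190:310,270:430].reshape(-1,3); s=(A[:,:2]-O)@EX; t=(A[:,:2]-O)@EY; z=A[:,2]
for a in np.arange(.02,.1,.008):
    for n,(c,d) in {"hasp":(-.028,-.01),"hasp+":(.01,.028),"face":(-.08,-.045)}.items():
        m=(t>c)&(t<d)&(s<-.045)&(s>-.12)&(z>a)&(z<a+.008)
        if m.sum()>2: print(a.round(3),n,m.sum(),np.median(s[m]).round(4))
E
```

```text
t 7.70 case mm [-76.   24.4  45.8] yaw err -0.001 F [-9.6 -0.4  7.7] w 0.0
t 8.53 case mm [-210.1  110.4  161.2] yaw err -0.004 F [ 0.5  0.2 -0.1] w 0.001
0.02 hasp 6 -0.0613
0.02 face 35 -0.0619
0.028 hasp 33 -0.0724
0.028 hasp+ 24 -0.0724
0.028 face 30 -0.0619
0.036 hasp 18 -0.0672
0.036 hasp+ 16 -0.0674
0.036 face 35 -0.0616
0.044 hasp 17 -0.0674
0.044 hasp+ 11 -0.0672
0.044 face 34 -0.0621
0.052 hasp 18 -0.0674
0.052 hasp+ 19 -0.0673
0.052 face 34 -0.0619
0.06 hasp 14 -0.0677
0.06 hasp+ 15 -0.0672
0.06 face 35 -0.062
0.068 hasp 17 -0.0676
0.068 hasp+ 15 -0.0674
0.068 face 34 -0.0623
0.076 hasp 14 -0.0675
0.076 hasp+ 10 -0.0672
0.076 face 33 -0.062
0.084 hasp 24 -0.0685
0.084 hasp+ 22 -0.0681
0.084 face 40 -0.062
0.092 hasp 21 -0.0642
0.092 hasp+ 16 -0.0643
0.092 face 95 -0.0574
```

View pics/home.png

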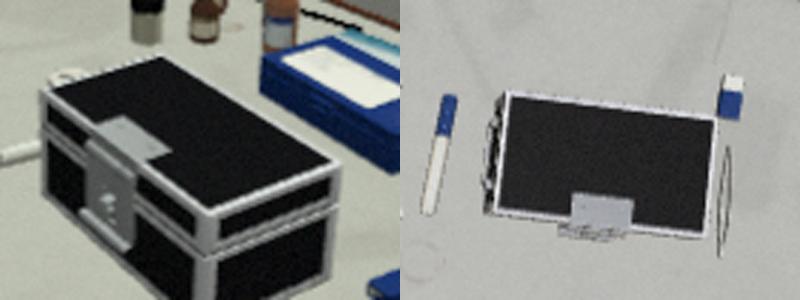

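The hasp lies flat, 5.5 mm in front of the case face over its whole height, with the staple through the slot at (108,205). The lid is shut, and the marker, tweezers and eraser look where they were.

```bash
python3 -c "
from workcell import manip; print(manip.hand_in())"
```

```text
the job is handed in; nothing more can be done
None
```

The lid is shut and the hasp is snapped home, flat over the staple. The arm has backed clear, nothing beside the case was touched, and the job was handed in at about 8.6 s on the robot's clock; no verdict came back.

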